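Close the slide chamber and hold the purge coupler on its port

TASK

Get the slide storage chamber ready for purging: slide its flat lid fully shut over the compartment, then take the hand coupler that stands on the bench and press its open nose squarely onto the tilted nipple of the chamber until it snaps past the catch balls and has pushed the spring collar right down to its stop. Finish while still holding the coupler there against the spring (do not let go), and leave the brown dropper bottle and the sample cup where they stand.

Things in the scene. Friction and masses are not known exactly. Their poses are not given: they have to be found in the camera images.
- chamber: white fixed chamber, 100 (x) x 150 (y) mm box 45 mm high with guide rails to 53 mm, and at its -y end a port block (y -75 to -125 mm, 53 mm high) that carries the tilted nipple. Origin: centre of the box's underside on the bench; z up, y along the lid's slide; yaw varies by 0.25 rad either way
- lid (a joint): the grey flat lid slides along the chamber's y axis: 0 = fully shut against its stop, larger (m) = open toward the chamber's +y; it starts 50 to 75 mm open. About 1.5 N of sliding friction, stays where it is left, keeps shut by friction alone
- lid_grip (a point): middle of the upright grip fin on the lid: 12 mm thick along the chamber's y (the slide direction), 50 mm wide along x; the point lies 15 mm below the fin's top and about 16 mm above the lid's upper face; its axes are the chamber's. It moves with the lid
- nipple_base (a point): where the nipple leaves its boss on the port block, z about 66 mm. z axis: along the nipple, outward (30 degrees off vertical, leaning to the chamber's -x, that is toward the robot); y axis: the chamber's y. Steel stem 14 mm thick, rising 38 mm along z with a tapered tip; three small spring catch balls at z = 24 mm stand out to 11 mm radius. Round the stem the collar, a ring 33 mm across, has its top at z = 14 mm at rest
- collar (a joint): spring collar round the nipple: 0 at rest, 0.006 m at its stop, pushed down along the nipple; its spring pushes back with 4 N at first, 10 N at the stop. The catch balls resist with 8 N as the mouth passes z = 26 to 23 mm of nipple_base, then draw it on with up to 10 N until z = 17 mm (the snap). If let go, the coupler stays loosely caught at z = 16 mm but the collar springs back
- coupler_grip (a point): the coupler's grip, on its axis, 68 mm above its mouth: steel hand coupler 95 mm long, about 0.15 kg, standing upright loose on the bench with its open nose down. Nose 34 mm thick from 0 to 36 mm, tapering to the round grip, 24 mm thick from 42 to 92 mm, so the grip can be held 45 to 90 mm above the mouth. z axis: from the mouth to the back end (up at the start)
- coupler_mouth (a point): centre of the coupler's open mouth (the underside of the nose); same axes as coupler_grip. Round bore 33 mm deep; inside the mouth a chamfered lip of 18 mm opening, 4 mm deep, then a 24 mm wide chamber. Fully home on the nipple, the mouth lies at z = 8 mm of nipple_base on its axis, with the collar at its stop
- oil_bottle: small brown dropper bottle, 29 x 29 x 62 mm, a bystander; origin under its centre
- sample_cup: white sample cup with screw lid, 66 x 66 x 62 mm, a bystander; origin under its centre

How it is judged:
On the way, in this order (a step that is already met when the one before it is completed fails the run):
1. the lid is slid fully shut (within 2.5 mm) (value of joint lid below 0.0025 m), for 0.2 s.
2. the coupler is picked up (its mouth more than 40 mm above the bench) (height (world z) of coupler_mouth above 0.04 m), for 0.2 s.
3. the coupler has snapped over the catch balls, square on the nipple (mouth below 16.5 mm, within 0.12 rad) (z of coupler_mouth in the frame of nipple_base below 0.0165 m and distance between coupler_mouth and nipple_base below 0.0175 m and angle between the z axis of coupler_mouth and the z axis of nipple_base, either way round below 0.12 rad), for 0.1 s.
At the end, for the whole second after the job is handed in: The lid is shut within 2.5 mm; the coupler sits square (0.12 rad) and on the axis of the nipple, its mouth within 2.5 mm of fully home and the collar pushed at least 4.2 of its 6 mm; the gripper still holds the coupler (more than 2 N on it), and it is at rest (value of joint lid below 0.0025 m and value of joint collar above 0.0042 m and z of coupler_mouth in the frame of nipple_base below 0.0105 m and distance between coupler_mouth and nipple_base below 0.0115 m and angle between the z axis of coupler_mouth and the z axis of nipple_base, either way round below 0.12 rad and contact force between the fingers and coupler above 2 N and linear speed of coupler below 0.02 m/s); the arm keeps its last pose, push and grip.
It fails at once if the bottle is disturbed (moved 20 mm) (distance of oil_bottle from where it was at the start of the episode above 0.02 m).
It fails at once if the sample cup is disturbed (moved 20 mm) (distance of sample_cup from where it was at the start of the episode above 0.02 m).
It also fails if it takes over 54 s, if anything falls off the work surface, if the arm or the gripper's body presses on something with over 40 N, if the wrist force passes 120 N, or if a joint passes its speed limit or range.

ROBOT

A 7-joint arm with a two-finger parallel gripper is mounted at the origin on the work surface; the furniture and walls round the work are solid. World frame = base frame: x ahead of the robot, y to its left, z up, the work surface at z = 0. Lengths are in m, angles in rad, forces in N, time in s.
With the tool pointing down it reaches from about 0.35 to 0.9 m from the base axis. Payload 8.1 kg.
Tool frame: the origin (TCP) lies at the very end of the fingers, on their centre line; the grasp point (between the pads) lies 19 mm behind it; z points along the fingers, y is the line along which they close (so a half turn about z gives the same grasp; the last joint's range is limited). The gripper opens to 92 mm and grips with 3 to 60 N. Pads are 19 mm wide; open, the fingers measure 130 mm over their backs; the gripper's body (75 mm by 190 mm) begins 47 mm behind the grasp point.
Start: joints at [-1.295, 0.434, 0.025, 1.573, -0.012, 1.134, -0.075], TCP at [0.231, 0.581, 0.227] pointing down, gripper open.
Joint ranges: [-2.62, 2.62], [-0.44, 2.09], [-1.27, 1.32], [0.08, 2.57], [-1.32, 4.46], [0.12, 2], [-2.74, 2.74]. Speed limits (rad/s): [2.22, 2.22, 3.01, 3.01, 3.14, 3.14, 3.14].

INTERFACE

Orientations are given as a rotation vector (axis times angle).
In Python, from cell import arm gives the robot as it stands.
- The arm moves only by the tool jog_arm, never from a script. Its argument "rows" is a list of rows, each a list of 3 entries, a list of its own where there are three numbers: the shift along the world's x, y, z in cm, then the turn, a rotation vector about the world's x, y, z in degrees, then the opening, from 0 (shut) to 1 (fully open). A call has 1 to 8 rows; each row is the pose to reach, as a shift and turn from the pose commanded when the call began; what a row does not reach only later rows make up. A row lasts 1/8 s, in which the tool goes at most 62.5 mm and 10.7 degrees, less where a joint would pass 70% of its speed; a pose out of reach is approached as far as the arm can. A call with a gripper value outside its range is refused whole. The fingers move at their own pace and stop on an object; "newtons" is the grip in N (left out, the last holds). Time passes only in rows, so rows that repeat a pose let the fingers close. It gives the time, the measured TCP pose, the force, the opening and the grip force at its end, in the units of the state.
- arm.observe(): the state, without advancing time (a new reading comes with each control period).
- arm.get_image(name): name is "scene" or "side" or "wrist"; returns a dict with "img" (400x640x3 uint8, red, green, blue), "depth" (400x640 float32, m along the optical axis (not along the pixel's ray), 0 where there is no reading), "fx", "fy", "cx", "cy" (pixels), "rvec" (rotation vector, rad) and "tvec" (3), from world to camera coordinates, as OpenCV has them; the wrist camera has in their place "mount" (4x4, takes a point from camera to tool coordinates, whose origin is the TCP and whose axes are the flange's). Camera axes: x right, y down, z forward; pixel columns grow to the right and rows downward; lengths in m; the calibration is good to about 2 mm. The wrist camera is an equidistant fisheye: a pixel r from the principal point sees the ray r / f radians off the axis. A picture is of the moment at which its call begins: read the wrist's pose just before it.
- arm.sign_off(): hands the job in; it is judged then, once.
The state is a dict: "clock": time; "joints": joint angles; "dq": joint speeds; "joint_efforts": joint torques, N m; "position": TCP position; "ee_rot": TCP orientation; "force": force on the tool from outside, world axes, zero at the start; "ft_torque": the same for the moment, N m; "width": opening from 0.0 (shut) to 1.0 (fully open); "gripper_force": force on a finger pad.
Only numpy, scipy, OpenCV 4.12 (cv2) and the standard library are available. Lean on these libraries where they do the work, as an engineer would, in place of code of your own. Each camera call takes 0.05 s, during which the arm holds its last target. There are 200 camera calls.

## Working session

There is one attempt and no reset: what is moved stays moved. The work goes in short steps, Python scripts to look and compute and a tool call to move; the robot and the scene stay as the last step left them, time stands still between calls to the robot, and variables do not carry over. Pictures are saved under pics/ and viewed, at most 10 in all, crops included, and the job is handed in when it is done.

Besides the shell and the picture viewer there is one more tool, called after "Request:" by a JSON object that holds its "fn" and its "kwargs", one argument or row to a line. jog_arm: Moves the arm, as the interface text tells. Its arguments: {"type":"object","properties":{"rows":{"type":"array","items":{"type":"array"}},"newtons":{"type":"number"}},"required":["rows"]}

```bash
mkdir -p pics; ls
cat > h.py <<'E'
import numpy as np, cv2
from scipy.spatial.transform import Rotation as R
from cell import arm
def cloud(n):
    c=arm.get_image(n); d=c["depth"]; v,u=np.mgrid[0:400,0:640]
    P=np.stack([(u-c["cx"])/c["fx"]*d,(v-c["cy"])/c["fy"]*d,d],-1)
    M=R.from_rotvec(np.ravel(c["rvec"])).as_matrix(); W=(P-np.ravel(c["tvec"]))@M
    W[d==0]=np.nan
    return c,W
E
python3 - <<'E'
from h import *
for n in("scene","side"):
    c,W=cloud(n); cv2.imwrite(f"pics/{n}.png",c["img"][...,::-1]); np.save(f"{n}.npy",W)
    print(n,c["rvec"],c["tvec"],c["fx"])
s=arm.observe();print({k:np.round(v,3) for k,v in s.items()})
E
```

```text
pics
scene [ 1.12509603 -2.21747918  1.11555381] [0.49517511 0.19575938 1.06102497] 462.2436130163589
side [ 2.45846988 -0.31924386  0.10444286] [-0.40627452  0.33368471  0.67477593] 366.9655394668141
{'clock': np.float64(0.1), 'joints': array([-1.295,  0.435,  0.025,  1.574, -0.012,  1.134, -0.075]), 'dq': array([ 0.001, -0.002, -0.002, -0.002,  0.   , -0.   , -0.002]), 'joint_efforts': array([ 5.0000e-03, -6.6912e+01,  9.8900e-01, -3.1515e+01, -6.0000e-02,
        3.7000e-02,  0.0000e+00]), 'position': array([0.231, 0.58 , 0.226]), 'ee_rot': array([-5.920e-01, -3.085e+00,  2.000e-03]), 'force': array([-0.094, -0.613, -0.558]), 'ft_torque': array([-0.031,  0.044,  0.01 ]), 'gripper_force': np.float64(0.0), 'width': np.float64(1.0)}
```

View pics/scene.png

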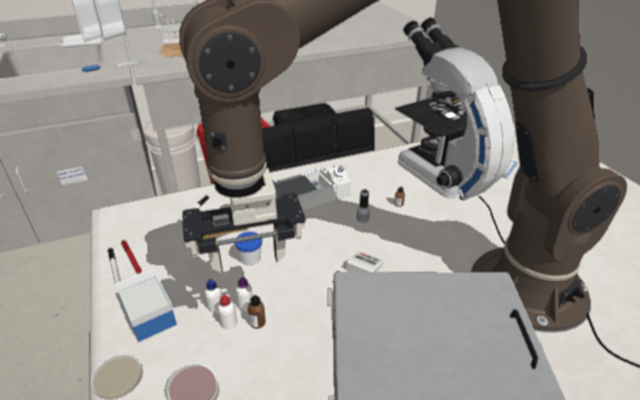

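View pics/side.png

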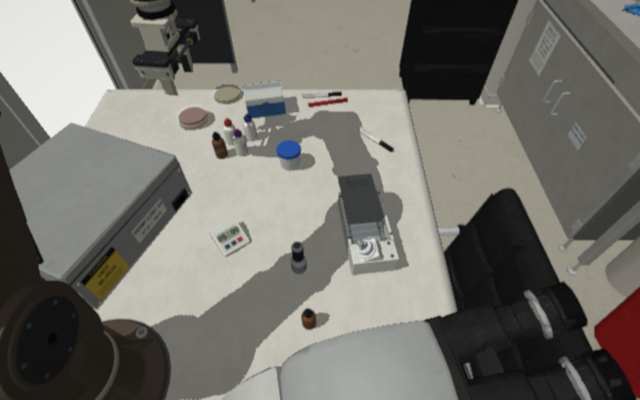

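The side view shows the chamber at (365,225) with its nipple at (367,245), the coupler at (298,257), the bottle at (308,318) and the cup at (289,155). The scene view agrees: coupler at (363,205), chamber at (330,180).

Run:
```python
from h import *
W=np.load("side.npy")
for (u,v) in [(298,245),(298,257),(308,313),(289,150),(345,180),(378,180),(365,195),(385,222),(348,222),(367,240),(367,250),(395,258),(353,268)]: print(u,v,W[v,u].round(4))
img=cv2.imread("pics/side.png")
c=img[160:290,270:420]; cv2.imwrite("pics/c1.png",cv2.resize(c,None,fx=5,fy=4.6,interpolation=cv2.INTER_CUBIC)[:600,:800])
S=np.load("scene.npy")
for n,A in(("side",W),("scene",S)):
    P=A.reshape(-1,3); P=P[~np.isnan(P[:,0])]
    q=P[(P[:,0]>.45)&(P[:,0]<.9)&(P[:,1]>-.2)&(P[:,1]<.25)&(P[:,2]>.02)&(P[:,2]<.2)]
    # top view occupancy: max z on 10mm grid
    np.save(n+"q.npy",q)
    print(n,len(q),np.histogram(q[:,2],bins=np.arange(.02,.13,.005)))
```

```text
298 245 [0.4132 0.1449 0.0977]
298 257 [0.4095 0.1357 0.0665]
308 313 [0.4016 0.0148 0.0614]
289 150 [0.4577 0.4597 0.0639]
345 180 [0.5727 0.3294 0.0524]
378 180 [0.6744 0.3497 0.0019]
365 195 [nan nan nan]
385 222 [0.6259 0.1875 0.0444]
348 222 [0.5419 0.206  0.0496]
367 240 [0.5569 0.1276 0.0852]
367 250 [0.55   0.1067 0.0812]
395 258 [0.6086 0.0875 0.0546]
353 268 [0.5207 0.0992 0.0315]
side 5609 (array([ 396,  419,  498,  451,  464,  600, 1765,  569,   54,   57,  119,
         58,   50,   36,   16,   27,   11,    0,    0,    0,    0]), array([0.02 , 0.025, 0.03 , 0.035, 0.04 , 0.045, 0.05 , 0.055, 0.06 ,
       0.065, 0.07 , 0.075, 0.08 , 0.085, 0.09 , 0.095, 0.1  , 0.105,
       0.11 , 0.115, 0.12 , 0.125]))
scene 4274 (array([277, 283, 316, 296, 338, 432, 781, 251,  85, 135,  76,  53,  41,
        41,  77,  84,   4,   0,   1,   9,   1]), array([0.02 , 0.025, 0.03 , 0.035, 0.04 , 0.045, 0.05 , 0.055, 0.06 ,
       0.065, 0.07 , 0.075, 0.08 , 0.085, 0.09 , 0.095, 0.1  , 0.105,
       0.11 , 0.115, 0.12 , 0.125]))
```

View pics/c1.png

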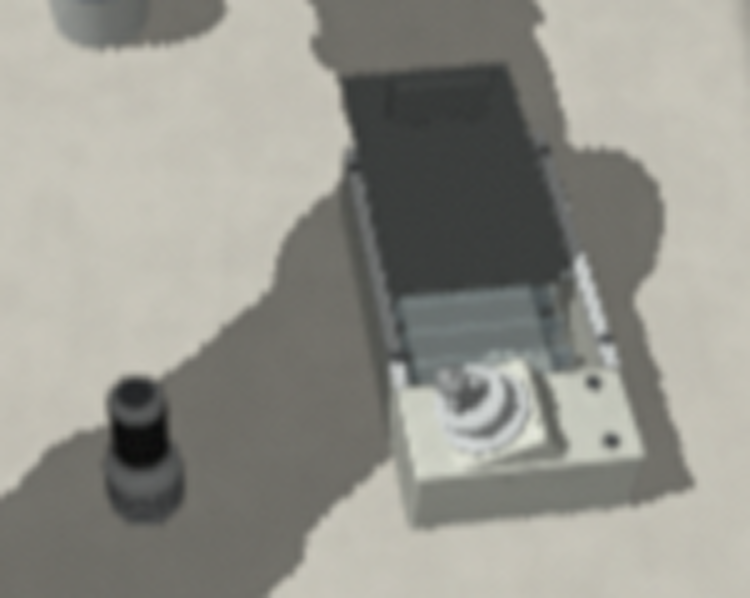

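The crop shows the lid's fin at the far (+y) end of the dark lid, around crop (440,100). The nipple is on the port block at crop (480,400), and the coupler stands upright at (145,450).

Run:
```python
from h import *
q=np.vstack([np.load("sideq.npy"),np.load("sceneq.npy")])
ch=q[(q[:,0]>.47)&(q[:,0]<.75)]
t=ch[(ch[:,2]>.04)&(ch[:,2]<.062)]
for n in("side","scene"):
    a=np.load(n+"q.npy");a=a[(a[:,0]>.47)&(a[:,2]>.046)&(a[:,2]<.058)]
    print(n,cv2.minAreaRect((a[:,:2]*1000).astype(np.float32)))
for n in("side","scene"):
    W=np.load(n+".npy");a=W.reshape(-1,3)
    a=a[~np.isnan(a[:,0])]
    c=a[(abs(a[:,0]-.41)<.04)&(abs(a[:,1]-.14)<.04)&(a[:,2]>.012)&(a[:,2]<.11)]
    print(n,"coupler",[(z,c[(abs(c[:,2]-z)<.006)].min(0).round(3),c[(abs(c[:,2]-z)<.006)].max(0).round(3)) for z in(.025,.07,.094) if (abs(c[:,2]-z)<.006).any()])
    k=a[(a[:,0]>.47)&(a[:,0]<.75)&(a[:,1]>.02)&(a[:,1]<.4)&(a[:,2]>.062)&(a[:,2]<.12)]
    print("high",len(k)); 
    f=k[k[:,1]>.2]; print("fin",len(f),f.min(0).round(3) if len(f) else'',f.max(0).round(3) if len(f) else'',f.mean(0).round(3))
    g=k[k[:,1]<.2]
    for z in np.arange(.062,.104,.006):
        h=g[(g[:,2]>=z)&(g[:,2]<z+.006)]
        if len(h):print(round(z,3),len(h),h.mean(0).round(4),h.min(0).round(3),h.max(0).round(3))
    m=a[(a[:,0]>.2)&(a[:,0]<.7)&(a[:,1]>-.3)&(a[:,1]<0.1)&(a[:,2]>.07)]
    if len(m):print("micro",m.min(0),m.max(0))
s=arm.observe();print(R.from_rotvec(s["ee_rot"]).as_matrix().round(3))
```

```text
side ((746.9474487304688, 74.12286376953125), (264.6256103515625, 539.8369750976562), 48.404380798339844)
scene ((707.5432739257812, 21.699783325195312), (422.01324462890625, 416.3797302246094), 79.84764099121094)
side coupler [(0.025, array([0.394, 0.129, 0.019]), array([0.428, 0.145, 0.031])), (0.07, array([0.399, 0.135, 0.064]), array([0.423, 0.145, 0.076])), (0.094, array([0.398, 0.134, 0.088]), array([0.422, 0.158, 0.1  ]))]
high 591
fin 187 [0.572 0.299 0.062] [0.622 0.317 0.086] [0.596 0.306 0.076]
0.062 63 [0.5611 0.1031 0.065 ] [0.542 0.092 0.062] [0.584 0.139 0.068]
0.068 110 [0.5636 0.1113 0.0716] [0.533 0.093 0.068] [0.581 0.138 0.074]
0.074 91 [0.5587 0.1137 0.0761] [0.536 0.095 0.074] [0.577 0.135 0.08 ]
0.08 61 [0.5527 0.1153 0.0832] [0.535 0.103 0.08 ] [0.563 0.134 0.086]
0.086 30 [0.5477 0.1151 0.0881] [0.534 0.109 0.086] [0.561 0.129 0.091]
0.092 29 [0.5403 0.1176 0.0954] [0.531 0.114 0.092] [0.551 0.124 0.098]
0.098 20 [0.5381 0.1201 0.1   ] [0.534 0.115 0.098] [0.543 0.126 0.102]
micro [ 0.25943529 -0.25900141  0.07046521] [0.62036741 0.09967042 0.43069876]
scene 
[... 247 characters left out ...]
62] [0.62  0.317 0.086] [0.582 0.31  0.077]
0.062 27 [0.5611 0.135  0.0653] [0.536 0.119 0.062] [0.584 0.142 0.068]
0.068 43 [0.553  0.1279 0.0714] [0.532 0.112 0.068] [0.578 0.14  0.074]
0.074 32 [0.5489 0.1253 0.0768] [0.535 0.108 0.074] [0.575 0.136 0.08 ]
0.08 17 [0.5502 0.1254 0.083 ] [0.535 0.113 0.081] [0.558 0.136 0.085]
0.086 18 [0.5428 0.1231 0.0883] [0.532 0.115 0.086] [0.56  0.131 0.092]
0.092 10 [0.5362 0.1242 0.0953] [0.53  0.12  0.092] [0.547 0.127 0.097]
0.098 7 [0.5354 0.1214 0.0996] [0.531 0.117 0.098] [0.542 0.124 0.102]
micro [ 0.23402725 -0.27950415  0.07014136] [ 0.62738523 -0.07881438  0.43089723]
[[-0.929  0.37  -0.   ]
 [ 0.37   0.929 -0.001]
 [-0.    -0.001 -1.   ]]
```

Run:
```python
from h import *
for n in("side","scene"):
    a=np.load(n+".npy").reshape(-1,3);a=a[~np.isnan(a[:,0])]
    a=a[(a[:,0]>.48)&(a[:,0]<.69)&(a[:,1]>.05)&(a[:,1]<.40)]
    t=a[(a[:,2]>.047)&(a[:,2]<.058)]
    (cx,cy),(w,h),ang=cv2.minAreaRect((t[:,:2]*1000).astype(np.float32)); print(n,len(t),cx,cy,w,h,ang,cv2.boxPoints(((cx,cy),(w,h),ang)).round(1).tolist())
    # -y end face normal
    e=a[(a[:,2]>.012)&(a[:,2]<.045)&(a[:,1]<.12)&(a[:,0]>.53)]
    if len(e)>20: print("endface",len(e),np.degrees(np.arctan(np.polyfit(e[:,0],e[:,1],1))),e.mean(0))
    e=a[(a[:,2]>.012)&(a[:,2]<.042)&(a[:,0]<.545)&(a[:,1]>.12)&(a[:,1]<.24)]
    if len(e)>20: print("-xface",len(e),np.degrees(np.arctan(np.polyfit(e[:,1],e[:,0],1))),e.mean(0))
    f=a[(a[:,2]>.064)&(a[:,2]<.09)&(a[:,1]>.25)]
    print("fin",cv2.minAreaRect((f[:,:2]*1000).astype(np.float32)))
```

```text
side 2445 584.6708984375 217.2444610595703 255.9688720703125 100.62523651123047 82.1615219116211 [[517.4000244140625, 97.30000305175781], [617.0999755859375, 83.5999984741211], [652.0, 337.20001220703125], [552.2999877929688, 350.8999938964844]]
endface 284 [-7.63009825  9.54762566] [0.57266374 0.09148137 0.02868279]
-xface 119 [ 7.80345168 26.91524779] [0.53188758 0.17676004 0.02686021]
fin ((597.2396850585938, 307.4052734375), (13.933356285095215, 49.7942008972168), 80.46172332763672)
scene 985 583.0482788085938 205.37640380859375 227.72877502441406 107.19181823730469 82.02253723144531 [[514.2000122070312, 100.0999984741211], [620.2999877929688, 85.19999694824219], [651.9000244140625, 310.70001220703125], [545.7999877929688, 325.6000061035156]]
-xface 317 [ 7.64173333 26.84140353] [0.53031743 0.18091787 0.02711489]
fin ((595.965087890625, 308.6961364746094), (11.866266250610352, 50.3770751953125), 82.22393798828125)
```

Request:
{"fn": "jog_arm", "kwargs": {
  "rows": [
    [[5,-4,0],[0,0,2],1],
    [[10,-7.5,-0.5],[0,0,4],1],
    [[15,-11,-1],[0,0,6],1],
    [[20,-15,-2],[0,0,8],0.8],
    [[25,-18.5,-3],[0,0,10],0.6],
    [[30,-22.5,-4],[0,0,12],0.6],
    [[34,-25,-5],[0,0,14],0.6],
    [[36.6,-27.2,-6],[0,0,14],0.6]
  ],
  "newtons": 15
}}

```text
clock: 1.1
position: [0.5993, 0.3061, 0.1658]
ee_rot: [0.214, 3.134, -0.002]
force: [0.2, 0.4, -0.6]
width: 0.602
gripper_force: 0.0
```

Request:
{"fn": "jog_arm", "kwargs": {
  "rows": [
    [[0,0,0],[0,0,0],0.6],
    [[0,0,0],[0,0,0],0.6],
    [[0,0,0],[0,0,0],0.6]
  ]
}}

```text
clock: 1.48
position: [0.5961, 0.3103, 0.167]
ee_rot: [-0.208, -3.134, -0.001]
force: [0.5, -0.2, -0.8]
width: 0.601
gripper_force: 0.0
```

```bash
cat >> h.py <<'E'
def wrist(name=None):
    s=arm.observe(); T=np.eye(4); T[:3,:3]=R.from_rotvec(s["ee_rot"]).as_matrix(); T[:3,3]=s["position"]
    c=arm.get_image("wrist"); d=c["depth"]; v,u=np.mgrid[0:400,0:640]
    x=(u-c["cx"])/c["fx"]; y=(v-c["cy"])/c["fy"]; r=np.hypot(x,y)+1e-9
    k=np.tan(np.minimum(r,1.4))/r
    P=np.stack([x*k*d,y*k*d,d,np.ones_like(d)],-1)
    W=(P@(T@c["mount"]).T)[...,:3]; W[(d==0)|(r>1.3)]=np.nan
    if name: cv2.imwrite(f"pics/{name}.png",c["img"][...,::-1])
    return c,W,T
E
python3 - <<'E'
from h import *
c,W,T=wrist("w1"); np.save("w1.npy",W); print(T.round(4),c["mount"].round(3),c["fx"])
a=W.reshape(-1,3);a=a[~np.isnan(a[:,0])]
f=a[(a[:,0]>.53)&(a[:,0]<.66)&(a[:,1]>.25)&(a[:,1]<.36)&(a[:,2]>.066)&(a[:,2]<.095)]
print(len(f),f.max(0),cv2.minAreaRect((f[:,:2]*1000).astype(np.float32)))
E
```

```text
[[-9.913e-01  1.319e-01 -3.000e-04  5.961e-01]
 [ 1.319e-01  9.913e-01  9.000e-04  3.103e-01]
 [ 4.000e-04  8.000e-04 -1.000e+00  1.670e-01]
 [ 0.000e+00  0.000e+00  0.000e+00  1.000e+00]] [[-0.    -0.966 -0.257  0.069]
 [ 1.    -0.     0.001 -0.   ]
 [-0.001 -0.257  0.966 -0.157]
 [ 0.     0.     0.     1.   ]] 309.70691628693146
831 [0.62208596 0.31543496 0.08274777] ((596.9533081054688, 306.96728515625), (11.01265811920166, 49.6212043762207), 82.35118103027344)
```

View pics/w1.png

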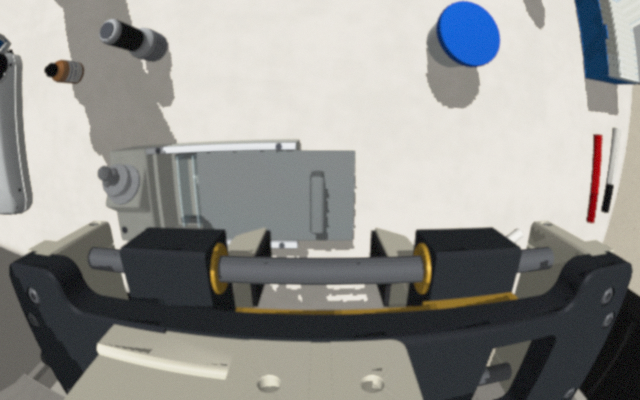

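The wrist view shows the fin at (318,203), centred between the open fingers, with the nipple at (118,183) and the coupler at (135,40). Now I descend and grip.

Request:
{"fn": "jog_arm", "kwargs": {
  "rows": [
    [[0,-0.3,-4],[0,0,0],0.6],
    [[0,-0.3,-8],[0,0,0],0.6],
    [[0,-0.3,-10.5],[0,0,0],0.6],
    [[0,-0.3,-10.5],[0,0,0],0.6],
    [[0,-0.3,-10.5],[0,0,0],0],
    [[0,-0.3,-10.5],[0,0,0],0],
    [[0,-0.3,-10.5],[0,0,0],0],
    [[0,-0.3,-10.5],[0,0,0],0]
  ],
  "newtons": 15
}}

```text
clock: 2.52
position: [0.5974, 0.3058, 0.0623]
ee_rot: [0.211, 3.134, 0.001]
force: [0.5, -0.5, -0.2]
width: 0.213
gripper_force: 0.0
```

Request:
{"fn": "jog_arm", "kwargs": {
  "rows": [
    [[0,0,0],[0,0,0],0],
    [[0,0,0],[0,0,0],0],
    [[0,0,0],[0,0,0],0]
  ]
}}

```text
clock: 2.9
position: [0.5973, 0.3059, 0.062]
ee_rot: [0.211, 3.134, 0.001]
force: [-0.9, 0.6, 2.5]
width: 0.131
gripper_force: 15.0
```

Request:
{"fn": "jog_arm", "kwargs": {
  "rows": [
    [[-0.14,-1,0],[0,0,0],0],
    [[-0.27,-2,0],[0,0,0],0],
    [[-0.41,-3,0],[0,0,0],0],
    [[-0.54,-4,0],[0,0,0],0],
    [[-0.64,-4.7,0],[0,0,0],0],
    [[-0.66,-4.9,0],[0,0,0],0],
    [[-0.66,-4.9,0],[0,0,0],0]
  ]
}}

```text
clock: 3.78
position: [0.5905, 0.2553, 0.062]
ee_rot: [-0.213, -3.134, 0.001]
force: [-1.4, -0.6, 6.8]
width: 0.125
gripper_force: 15.0
```

Request:
{"fn": "jog_arm", "kwargs": {
  "rows": [
    [[-0.03,-0.2,0],[0,0,0],0],
    [[-0.05,-0.4,0],[0,0,0],0],
    [[-0.07,-0.5,0],[0,0,0],0],
    [[-0.07,-0.5,0],[0,0,0],0]
  ]
}}

```text
clock: 4.28
position: [0.5902, 0.2535, 0.062]
ee_rot: [0.209, 3.133, 0.005]
force: [2.3, 7.5, 2.5]
width: 0.126
gripper_force: 15.0
```

Request:
{"fn": "jog_arm", "kwargs": {
  "rows": [
    [[-0.03,-0.2,0],[0,0,0],0],
    [[-0.03,-0.2,0],[0,0,0],0]
  ]
}}

```text
clock: 4.53
position: [0.5902, 0.2535, 0.0621]
ee_rot: [0.208, 3.132, 0.008]
force: [4.3, 12.0, -1.2]
width: 0.129
gripper_force: 15.0
```

Request:
{"fn": "jog_arm", "kwargs": {
  "rows": [
    [[0.05,0.5,0],[0,0,0],0.4],
    [[0.1,0.7,0],[0,0,0],0.4],
    [[0.1,0.7,0],[0,0,0],0.4],
    [[0.1,0.7,0],[0,0,0],0.5],
    [[0.1,0.7,3],[0,0,0],0.6],
    [[0.1,0.7,8],[0,0,0],0.6],
    [[-4,-2,12],[0,0,0],0.6],
    [[-8,-5,14],[0,0,0],0.6]
  ]
}}

```text
clock: 5.52
position: [0.5095, 0.1994, 0.2037]
ee_rot: [0.211, 3.132, 0.002]
force: [0.4, -0.0, 0.2]
width: 0.598
gripper_force: 0.0
```

Request:
{"fn": "jog_arm", "kwargs": {
  "rows": [
    [[-3,-2,0],[0,0,0],0.6],
    [[-6,-4,0],[0,0,0],0.6],
    [[-9,-5.2,0],[0,0,0],0.6],
    [[-10,-5.2,0],[0,0,0],0.6],
    [[-10,-5.2,0],[0,0,0],0.6],
    [[-10,-5.2,0],[0,0,0],0.6]
  ]
}}

```text
clock: 6.28
position: [0.4107, 0.1483, 0.2019]
ee_rot: [0.211, 3.134, 0.001]
force: [0.3, -0.3, -0.1]
width: 0.6
gripper_force: 0.0
```

Run:
```python
from h import *
c,W,T=wrist("w2"); np.save("w2.npy",W); print(T[:3,3].round(4))
a=W.reshape(-1,3);a=a[~np.isnan(a[:,0])]
k=a[(abs(a[:,0]-.41)<.035)&(abs(a[:,1]-.147)<.035)]
for z0,z1 in((.005,.035),(.045,.09),(.09,.105)):
    g=k[(k[:,2]>z0)&(k[:,2]<z1)]
    if len(g)>3:print(z0,len(g),g.min(0).round(4),g.max(0).round(4))
f=a[(a[:,0]>.53)&(a[:,0]<.66)&(a[:,1]>.2)&(a[:,1]<.32)&(a[:,2]>.068)&(a[:,2]<.095)]
if len(f):print("fin",len(f),f.max(0),cv2.minAreaRect((f[:,:2]*1000).astype(np.float32)))
p=a[(a[:,0]>.48)&(a[:,0]<.66)&(a[:,1]>.05)&(a[:,1]<.18)]
for z in np.arange(.05,.106,.006):
    h=p[(p[:,2]>=z)&(p[:,2]<z+.006)]
    if len(h):print(round(z,3),len(h),h.mean(0).round(4),h.min(0).round(3),h.max(0).round(3))
```

```text
[0.4107 0.1483 0.2019]
0.005 129 [0.3932 0.1292 0.0077] [0.416  0.1624 0.0349]
0.045 219 [0.3982 0.1333 0.045 ] [0.4106 0.1572 0.0898]
0.09 526 [0.3993 0.1342 0.0901] [0.4229 0.1563 0.0979]
0.05 1050 [0.5363 0.1342 0.052 ] [0.52  0.093 0.05 ] [0.567 0.18  0.056]
0.056 161 [0.5436 0.1195 0.0583] [0.536 0.096 0.056] [0.555 0.14  0.062]
0.062 12 [0.5436 0.1148 0.0637] [0.535 0.098 0.062] [0.55  0.137 0.066]
0.068 144 [0.5375 0.1194 0.0719] [0.533 0.105 0.068] [0.543 0.132 0.074]
0.074 21 [0.5396 0.1198 0.0746] [0.536 0.107 0.074] [0.542 0.133 0.076]
```

View pics/w2.png

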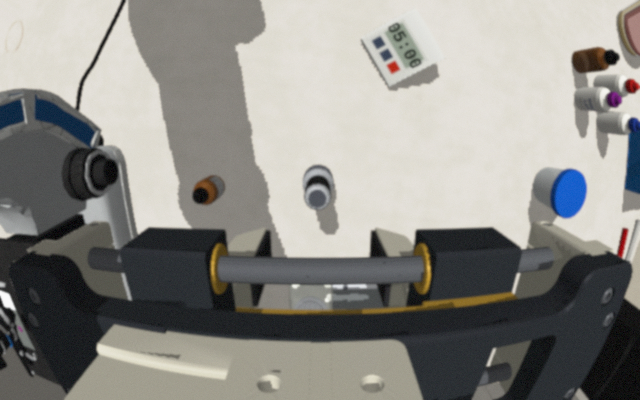

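The wrist view shows the coupler at (317,190), roughly centred between the fingers, and the bottle at (205,190) clear of them. Next is the coupler grasp.

Request:
{"fn": "jog_arm", "kwargs": {
  "rows": [
    [[0,-0.3,-5],[0,0,0],0.6],
    [[0,-0.3,-10],[0,0,0],0.6],
    [[0,-0.3,-14],[0,0,0],0.6],
    [[0,-0.3,-15],[0,0,0],0.6],
    [[0,-0.3,-15],[0,0,0],0.6],
    [[0,-0.3,-15],[0,0,0],0.2],
    [[0,-0.3,-15],[0,0,0],0.2],
    [[0,-0.3,-15],[0,0,0],0]
  ],
  "newtons": 45
}}

```text
clock: 7.32
position: [0.41, 0.1449, 0.0525]
ee_rot: [0.211, 3.133, 0.001]
force: [1.1, -0.5, 0.4]
width: 0.318
gripper_force: 0.0
```

Request:
{"fn": "jog_arm", "kwargs": {
  "rows": [
    [[0,0,0],[0,0,0],0],
    [[0,0,0],[0,0,0],0],
    [[0,0,0],[0,0,0],0],
    [[0,0,0],[0,0,0],0]
  ],
  "newtons": 45
}}

```text
clock: 7.82
position: [0.4099, 0.1449, 0.0522]
ee_rot: [0.211, 3.134, 0.001]
force: [-1.0, -0.4, 6.9]
width: 0.253
gripper_force: 45.0
```

```bash
cat > fit.py <<'E'
from h import *
from scipy.optimize import least_squares
yaw=np.radians(-7.75)
Rc=R.from_euler('z',yaw)
Rn=(Rc*R.from_euler('y',-30,degrees=True)).as_matrix()
n=Rn[:,2]
for f in("side","scene","w1","both"):
    a=np.vstack([np.load(x+".npy").reshape(-1,3) for x in(["side","scene","w1"] if f=="both" else [f])])
    a=a[~np.isnan(a[:,0])]
    b=np.array([.555,.118,.066])
    for it in range(6):
        L=(a-b)@Rn; r=np.hypot(L[:,0],L[:,1])
        st=(L[:,2]>15.5e-3)&(L[:,2]<33e-3)&(r<.013)&(abs(L[:,2]-.024)>.003)
        co=(L[:,2]>3e-3)&(L[:,2]<12.5e-3)&(r<.021)&(r>.012)
        P=np.vstack([a[st],a[co]]); rad=np.r_[np.full(st.sum(),.007),np.full(co.sum(),.0165)]
        fun=lambda o:(lambda L:np.hypot(L[:,0],L[:,1])-rad)((P-b-Rn[:,:2]@o)@Rn)
        s=least_squares(fun,[0,0],loss="soft_l1",f_scale=.0015); b=b+Rn[:,:2]@s.x
    L=(a-b)@Rn; tip=L[np.hypot(L[:,0],L[:,1])<.005]; ring=L[(np.hypot(L[:,0],L[:,1])>.0095)&(np.hypot(L[:,0],L[:,1])<.0155)&(L[:,2]>.008)&(L[:,2]<.019)]
    # express base at its z=.066 point
    print(f,st.sum(),co.sum(),"base",b.round(4),"rms",np.sqrt(np.mean(s.fun**2)).round(4),"tipz",np.round(np.percentile(tip[:,2],[90,98]),4),"ringz",np.median(ring[:,2]).round(4) if len(ring) else None)
    print("  chamber coords", Rc.inv().apply(b-np.array([.5842,.2143,0])).round(4))
E
python3 fit.py
```

```text
side 61 22 base [0.5543 0.1178 0.0656] rms 0.0028 tipz [0.0405 0.0419] ringz 0.0159
  chamber coords [-0.0166 -0.0996  0.0656]
scene 28 11 base [0.5548 0.1187 0.0658] rms 0.0024 tipz [0.0415 0.0416] ringz 0.0151
  chamber coords [-0.0162 -0.0987  0.0658]
w1 136 111 base [0.5535 0.1171 0.0652] rms 0.0008 tipz [0.0384 0.0388] ringz 0.0138
  chamber coords [-0.0173 -0.1005  0.0652]
both 226 145 base [0.5535 0.1172 0.0652] rms 0.0018 tipz [0.0391 0.0415] ringz 0.014
  chamber coords [-0.0173 -0.1004  0.0652]
```

Request:
{"fn": "jog_arm", "kwargs": {
  "rows": [
    [[0,0,3],[0,0,0],0],
    [[0,0,7],[0,0,0],0],
    [[0,0,11],[0,0,0],0],
    [[1,0,13],[-1,-7.4,0],0],
    [[3,-1,13],[-2,-14.8,0],0],
    [[5,-1.5,12.5],[-3,-22.3,0],0],
    [[7,-2,11.5],[-4,-29.7,0],0],
    [[8.8,-2,11],[-4,-29.7,0],0]
  ]
}}

```text
clock: 8.82
position: [0.4964, 0.1246, 0.1611]
ee_rot: [0.174, 2.613, -0.046]
force: [1.1, -0.4, -2.1]
width: 0.254
gripper_force: 45.0
```

Request:
{"fn": "jog_arm", "kwargs": {
  "rows": [
    [[0,0,0],[0,0,0],0],
    [[0,0,0],[0,0,0],0],
    [[0,0,0],[0,0,0],0],
    [[0,0,0],[0,0,0],0]
  ]
}}

```text
clock: 9.32
position: [0.4975, 0.1246, 0.1621]
ee_rot: [0.177, 2.613, -0.046]
force: [-0.0, 0.4, -1.7]
width: 0.254
gripper_force: 45.0
```

```bash
python3 - <<'E'
from h import *
s=arm.observe(); M=R.from_rotvec(s["ee_rot"]).as_matrix(); print(s["position"],M.round(4),s["force"],s["gripper_force"])
for n in("side","scene"):
    c,W=cloud(n); cv2.imwrite(f"pics/{n}2.png",c["img"][...,::-1]); np.save(f"{n}2.npy",W)
    # project tcp, base, tip
    b=np.array([.554,.1175,.0655]); ax=np.array([-.4955,.0674,.866])
    pts=np.array([s["position"],s["position"]+.0522*M[:,2],b+.038*ax,b])
    pr=cv2.projectPoints(pts,np.float64(c["rvec"]),np.float64(c["tvec"]),np.array([[c["fx"],0,c["cx"]],[0,c["fy"],c["cy"]],[0,0,1]]),None)[0][:,0]; print(n,pr.round(1).tolist())
    u,v=pr[1:3].mean(0).astype(int); im=c["img"][v-40:v+40,u-53:u+53,::-1]
    cv2.imwrite(f"pics/{n}2c.png",cv2.resize(im,None,fx=6,fy=6,interpolation=cv2.INTER_CUBIC)); print(u-53,v-40)
E
python3 -c "
import cv2,numpy as np
a=cv2.imread('pics/side2c.png');b=cv2.imread('pics/scene2c.png');print(a.shape,b.shape)
cv2.imwrite('pics/both2.png',cv2.resize(np.hstack([a,b]),(800,302)))"
```

```text
[0.49754695 0.12460551 0.16209308] [[-8.583e-01  1.345e-01  4.952e-01]
 [ 1.169e-01  9.909e-01 -6.650e-02]
 [-4.997e-01  9.000e-04 -8.662e-01]] [-0.00546079  0.4455942  -1.6818947 ] 44.98444676399231
side [[341.9, 226.0], [353.8, 237.7], [358.8, 241.8], [366.4, 249.2]]
303 199
scene [[350.5, 153.0], [344.7, 162.9], [342.1, 166.7], [338.3, 173.3]]
290 124
(480, 636, 3) (480, 636, 3)
```

View pics/both2.png

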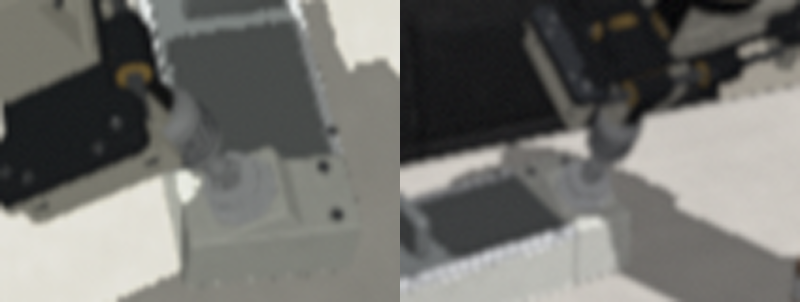

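The pair of crops shows the lid shut and the coupler's nose just above the nipple in both views, roughly in line. I'll measure the offset of both within the same cameras.

```bash
cat > off.py <<'E'
from h import *
from scipy.optimize import least_squares
import sys
Rn=(R.from_euler('z',-7.75,degrees=True)*R.from_euler('y',-30,degrees=True)).as_matrix()
b=np.array([.554,.1175,.0655])
s=arm.observe(); T=s["position"]; M=R.from_rotvec(s["ee_rot"]).as_matrix()
print("tool axis in nipple frame",(-M[:,2]@Rn).round(4),"TCP in nipple mm",((T-b)@Rn*1000).round(2))
t=((T-b)@Rn); mz=t[2]-.0522
for n in sys.argv[1:]:
    W=np.load(n+".npy").reshape(-1,3); W=W[~np.isnan(W[:,0])]; L=(W-b)@Rn; L=L[(np.hypot(L[:,0],L[:,1])<.03)]
    out=[]
    for z0,z1,rad in((mz+.003,mz+.033,.017),(.0155,.034,.007),(.002,.0125,.0165)):
        o=np.zeros(2)
        for it in range(8):
            r=np.hypot(*(L[:,:2]-o).T); m=(L[:,2]>z0)&(L[:,2]<z1)&(abs(r-rad)<.0045 if it>2 else abs(r-rad)<.007)
            if rad==.007: m&=abs(L[:,2]-.024)>.003
            q=L[m]
            if len(q)<6: break
            res=least_squares(lambda p:np.hypot(*(q[:,:2]-p).T)-rad,o,loss="soft_l1",f_scale=.001); o=res.x
        out.append((len(q),(o*1000).round(2).tolist(),round(1e3*np.sqrt(np.mean(res.fun**2)),2)))
        if rad==.017 and len(q)>20:
            f=least_squares(lambda p:np.hypot(*(q[:,:2]-p[:2]-(q[:,2:]-mz)*p[2:]).T)-rad,[*o,0,0],loss="soft_l1",f_scale=.001).x
            out.append(("mouth fit mm/slope",(f[:2]*1000).round(2).tolist(),f[2:].round(3).tolist()))
    lo=L[(L[:,2]>mz-.012)&(np.hypot(*(L[:,:2]-np.array(out[0][1])/1000).T)<.019)&(np.hypot(*(L[:,:2]).T)>.012)]
    print(n,out,"nose low z mm",(np.sort(lo[:,2])[:6]*1000).round(1))
E
python3 off.py side2 scene2
```

```text
tool axis in nipple frame [ 3.e-04 -9.e-04  1.e+00] TCP in nipple mm [ -1.    -0.52 112.01]
side2 [(125, [0.2, 1.72], np.float64(0.64)), ('mouth fit mm/slope', [-0.06, 1.72], [0.014, 0.0]), (59, [1.01, -0.24], np.float64(2.14)), (54, [-0.11, 1.73], np.float64(2.08))] nose low z mm [61.2 61.5 62.  62.9 63.2 63.4]
scene2 [(80, [0.76, 0.24], np.float64(1.24)), ('mouth fit mm/slope', [0.49, 0.26], [0.015, -0.002]), (22, [0.17, 1.54], np.float64(2.49)), (30, [0.98, 0.44], np.float64(2.32))] nose low z mm [59.2 60.4 62.3 62.8 64.3 64.3]
```

Request:
{"fn": "jog_arm", "kwargs": {
  "rows": [
    [[0.4,-0.05,-0.7],[0,0,0],0],
    [[0.8,-0.1,-1.4],[0,0,0],0],
    [[1.1,-0.15,-1.9],[0,0,0],0],
    [[1.24,-0.17,-2.17],[0,0,0],0],
    [[1.39,-0.19,-2.43],[0,0,0],0],
    [[1.49,-0.2,-2.6],[0,0,0],0],
    [[1.49,-0.2,-2.6],[0,0,0],0]
  ]
}}

```text
clock: 10.3
position: [0.5125, 0.1227, 0.1357]
ee_rot: [0.176, 2.613, -0.047]
force: [0.2, -0.2, -1.6]
width: 0.253
gripper_force: 45.0
```

```bash
python3 - <<'E'
from h import *
for n in("side","scene"):
    c,W=cloud(n); np.save(n+"3.npy",W)
s=arm.observe();print(s["force"],s["ft_torque"])
E
python3 off.py side3 scene3
```

```text
[ 0.87596705 -0.28260976 -1.6798136 ] [ 0.11097605  0.85735647 -0.01185825]
tool axis in nipple frame [ 4.e-04 -9.e-04  1.e+00] TCP in nipple mm [-1.07 -0.39 81.85]
side3 [(107, [-0.1, 1.56], np.float64(0.67)), ('mouth fit mm/slope', [0.02, 1.74], [-0.007, -0.01]), (35, [1.79, -7.91], np.float64(2.31)), (57, [-0.15, 0.55], np.float64(2.17))] nose low z mm [17.7 17.8 30.  31.4 31.6 32.5]
scene3 [(74, [0.39, -0.04], np.float64(1.28)), ('mouth fit mm/slope', [0.63, 0.03], [-0.014, -0.004]), (15, [-6.77, 6.33], np.float64(1.98)), (22, [2.34, -0.16], np.float64(1.66))] nose low z mm [17.7 17.8 18.  18.3 19.3 30.9]
```

The tip is inside the mouth with no side force. I'll press on.

Request:
{"fn": "jog_arm", "kwargs": {
  "rows": [
    [[0.15,-0.02,-0.26],[0,0,0],0],
    [[0.25,-0.03,-0.43],[0,0,0],0],
    [[0.35,-0.05,-0.61],[0,0,0],0],
    [[0.45,-0.06,-0.78],[0,0,0],0],
    [[0.55,-0.07,-0.95],[0,0,0],0],
    [[0.64,-0.09,-1.13],[0,0,0],0],
    [[0.64,-0.09,-1.13],[0,0,0],0]
  ]
}}

```text
clock: 11.28
position: [0.5188, 0.1218, 0.1242]
ee_rot: [0.176, 2.614, -0.047]
force: [-0.7, -0.3, -1.9]
width: 0.258
gripper_force: 45.0
```

```bash
python3 off.py
```

```text
tool axis in nipple frame [ 9.e-04 -5.e-04  1.e+00] TCP in nipple mm [-1.39 -0.52 68.59]
```

Request:
{"fn": "jog_arm", "kwargs": {
  "rows": [
    [[0.1,-0.01,-0.17],[0,0,0],0],
    [[0.2,-0.03,-0.35],[0,0,0],0],
    [[0.3,-0.04,-0.52],[0,0,0],0],
    [[0.37,-0.05,-0.65],[0,0,0],0],
    [[0.37,-0.05,-0.65],[0,0,0],0]
  ]
}}

```text
clock: 11.9
position: [0.5226, 0.1215, 0.118]
ee_rot: [0.176, 2.613, -0.046]
force: [-4.3, -0.3, 5.1]
width: 0.256
gripper_force: 45.0
```

```bash
python3 off.py
```

```text
tool axis in nipple frame [ 4.e-04 -1.e-03  1.e+00] TCP in nipple mm [-1.19 -0.31 61.26]
```

Request:
{"fn": "jog_arm", "kwargs": {
  "rows": [
    [[0.05,-0.01,-0.09],[0,0,0],0],
    [[0.1,-0.01,-0.17],[0,0,0],0],
    [[0.1,-0.01,-0.17],[0,0,0],0],
    [[0.1,-0.01,-0.17],[0,0,0],0]
  ]
}}

```text
clock: 12.4
position: [0.5233, 0.1216, 0.1172]
ee_rot: [0.175, 2.612, -0.045]
force: [-20.1, -0.2, 29.2]
width: 0.252
gripper_force: 45.0
```

Request:
{"fn": "jog_arm", "kwargs": {
  "rows": [
    [[0.05,-0.01,-0.09],[0,0,0],0],
    [[0.1,-0.01,-0.17],[0,0,0],0],
    [[0.1,-0.01,-0.17],[0,0,0],0],
    [[0.1,-0.01,-0.17],[0,0,0],0]
  ]
}}

```text
clock: 12.9
position: [0.5244, 0.1216, 0.1162]
ee_rot: [0.176, 2.611, -0.044]
force: [-29.3, -0.4, 45.5]
width: 0.251
gripper_force: 45.1
```

```bash
python3 off.py
```

```text
tool axis in nipple frame [-0.0017 -0.0027  1.    ] TCP in nipple mm [-5.20e-01  4.00e-02  5.89e+01]
```

Request:
{"fn": "jog_arm", "kwargs": {
  "rows": [
    [[-0.03,0,0.05],[0,0,0],0],
    [[-0.06,0.01,0.1],[0,0,0],0],
    [[-0.06,0.01,0.1],[0,0,0],0],
    [[-0.06,0.01,0.1],[0,0,0],0]
  ]
}}

```text
clock: 13.4
position: [0.5241, 0.1215, 0.1164]
ee_rot: [0.176, 2.612, -0.045]
force: [-13.7, -0.2, 22.1]
width: 0.25
gripper_force: 45.0
```

```bash
python3 - <<'E'
from h import *
for n in("side","scene"):
    c,W=cloud(n); np.save(n+"4.npy",W)
    if n=="side":
        a=cv2.resize(c["img"][185:275,300:420,::-1],None,fx=6,fy=6,interpolation=cv2.INTER_CUBIC); cv2.imwrite("pics/side4.png",a)
s=arm.observe();print(s["force"],s["gripper_force"],np.abs(s["dq"]).max())
E
sed -i 's/mz=t\[2\]-.0522/mz=.008/' off.py; python3 off.py side4 scene4
python3 - <<'E'
import numpy as np,cv2
for n in("side4","scene4"):
    a=np.load(f"{n}.npy").reshape(-1,3);a=a[~np.isnan(a[:,0])]
    f=a[(a[:,0]>.56)&(a[:,0]<.63)&(a[:,1]>.22)&(a[:,1]<.33)&(a[:,2]>.066)&(a[:,2]<.09)]
    if len(f)>5: print(n,len(f),cv2.minAreaRect((f[:,:2]*1000).astype(np.float32)))
E
```

```text
[-13.833551    -0.33475809  21.11461483] 45.010939836502075 0.001973939076571125
tool axis in nipple frame [-9.0e-04 -1.8e-03  1.0e+00] TCP in nipple mm [-0.61 -0.07 59.19]
side4 [(97, [0.25, 2.07], np.float64(0.7)), ('mouth fit mm/slope', [0.24, 2.2], [0.0, -0.008]), (0, [0.0, 0.0], np.float64(0.7)), (58, [0.79, 1.45], np.float64(1.86))] nose low z mm [-0.4 -0.3 -0.1 -0.   0.   0.3]
scene4 [(73, [0.63, 0.08], np.float64(1.23)), ('mouth fit mm/slope', [0.38, 0.14], [0.014, -0.004]), (1, [0.0, 0.0], np.float64(1.23)), (25, [0.24, 0.14], np.float64(1.7))] nose low z mm [-3.2 -2.9 -2.7 -2.5 -2.1 -2. ]
side4 170 ((589.3722534179688, 254.67832946777344), (13.296411514282227, 49.47399139404297), 80.71269989013672)
scene4 88 ((587.570068359375, 255.32467651367188), (12.833537101745605, 51.81587219238281), 81.14537811279297)
```

View pics/side4.png

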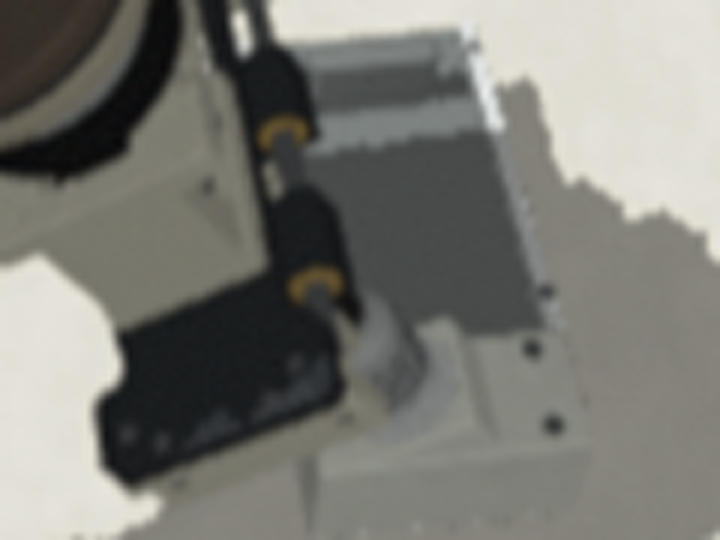

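The crop shows the coupler seated on the nipple at (400,370) and the lid closed against the port block. It is at rest under a push of about 26 N, well above the collar's 10 N at its stop, so I'm handing the job in.

```bash
python3 -c "
from cell import arm
print(arm.sign_off())"
```

```text
the job is handed in; nothing more can be done
None
```

I slid the lid shut and pressed the coupler over the catch balls onto the nipple. I handed the job in with the gripper still holding it at about 26 N, well above the 10 N the collar spring needs at its stop; sign-off returned no verdict.

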